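# Square a bur box into a corner stop and close the sliding jaw on it

### The arm

A 6-joint arm with a two-finger parallel gripper is mounted at the origin on a cart in front of the work surface, level with it; the furniture and walls round the work are solid. World frame = base frame: x ahead of the robot, y to its left, z up, the work surface at z = 0. Lengths are in m, angles in degrees, forces in N, time in s.
With the tool pointing down it reaches from about 0.25 to 0.8 m from the base axis. Payload 3.9 kg.
Tool frame: the origin (TCP) lies between the finger pads; the fingertips stand 19 mm ahead of it and the grasp point (between the pads) is the TCP; z points along the fingers, y is the line along which they close (so a half turn about z gives the same grasp; the last joint's range is limited). The gripper opens to 85 mm and grips with 20 to 120 N. Pads are 22 mm wide; open, the fingers measure 114 mm over their backs; the gripper's body (76 mm by 85 mm) begins 54 mm behind the grasp point. The pads swing forward as they close: fully open they stand 13 mm farther back than shut.
Start: joints at [-71.906, 14.897, -7.913, 67.191, 0, 90], TCP at [0.163, -0.499, 0.25] pointing down, gripper open.
Joint ranges: [-159.42, 159.42], [-47.68, 98.78], [-73.54, 78.23], [-108.79, 121.32], [-90, 84.71], [-180, 180]. Speed limits (degrees/s): [147.25, 147.25, 180, 180, 180, 180].

### API

Orientations are given as a 3x3 rotation matrix whose columns are the frame's x, y, z axes.
In Python, from workcell import read_state, cams, ticket gives the robot as it stands.
- The arm moves only by the shell command python3 -m creep 'ROWS' [OPENING]. ROWS is text: rows parted by semicolons, each of 6 numbers parted by spaces: the shift along the world's x, y, z in units of 40 cm (1.0 is 40 cm), then the turn, a rotation vector about the world's x, y, z in units of 180 degrees (1.0 is 180 degrees). In form: dx dy dz ax ay az; .... A call has 1 to 10 rows; each row is the pose to reach, as a shift and turn from the pose commanded when the call began, turning the shorter way round; what a row does not reach only later rows make up. A row lasts 1/12 s, in which the tool goes at most 41.7 mm and 7.16 degrees, less where a joint would pass 70% of its speed; a pose out of reach is approached as far as the arm can. A call with a number of a shift or a turn outside -1 to 1 is refused whole. A call with a gripper value outside its range is refused whole. OPENING is the closure, from 0 (fully open) to 1 (shut), set as the call begins (- or left out, the last holds). The fingers move at their own pace and stop on an object; the grip force is fixed at half the most. Time passes only in rows, so rows that repeat a pose let the fingers close. It gives the time, the measured TCP pose, the force, the opening and the grip force at its end, in the units of the state.
- read_state(): the state, without advancing time (a new reading comes with each control period).
- cams.get_image(name): name is "side" or "top"; returns the picture (420x560x3 uint8, blue, green, red); there is no depth.
- cams.camera_params(name): a dict with "fx", "fy", "cx", "cy" (pixels), "dist_coeffs" ([k1, k2, p1, p2, k3] as OpenCV has them; the pictures are not rectified), "R" (3x3) and "t" (3): a world point X has camera coordinates R X + t. Camera axes: x right, y down, z forward; pixel columns grow to the right and rows downward; lengths in m; the calibration is good to about 2 mm. A picture is of the moment at which its call begins. camera_params takes no time and is no camera call.
- ticket.close_job(): hands the job in; it is judged then, once.
The state is a dict: "time": time; "joint_pos": joint angles; "qd": joint speeds; "effort": joint torques, N m; "ee_pos": TCP position; "tool_rot": TCP orientation; "ft_force": force on the tool from outside, world axes, zero at the start; "moment": the same for the moment, N m; "grip_width": finger opening in m; "grasp_force": force on a finger pad.
Only numpy, scipy, OpenCV 4.12 (cv2) and the standard library are available. Lean on these libraries where they do the work, as an engineer would, in place of code of your own. Each camera call takes 0.05 s, during which the arm holds its last target. There are 200 camera calls.

### The job

Set the bur box up for marking: push it along the worktop with the fingertips, without lifting or tipping it, until its hinge side is flush against the back fence of the corner stop and its right end is against the fixed end stop. Push the sliding jaw up against the box's other end, so that the box sits square and snug between jaw and end stop. Leave the plaster model, the dappen dish and the impression tray where they are.

Things in the scene. Friction and masses are not known exactly. Their poses are not given: they have to be found in the camera images.
- bur_box: loose flat blue box, clear lid fixed shut, about 0.11 kg. Origin: centre of the underside. Body 60 mm along x, 80 mm along y, 30 mm high; lid lip out to x = -31 mm above 18 mm height. +x: hinge side (hinge up to 3 mm proud, higher than the fence, touches nothing); -x faces the robot; -y: right end. Starts in front of the fence, between jaw and end stop, up to 0.4 rad off square
- corner_stop: fixed aluminium L on the worktop, 16 mm high; origin: inner corner, at worktop level. x points from the robot to the fence, y left along it. Back fence: inner face x = 0, 16 mm thick, y = -12 to 214 mm, tick marks on top. End stop: inner face y = 0, 12 mm thick, x = 0 to -70 mm. The worktop is the floor inside. Box home: its origin at x = -30, y = 40 mm, axes parallel to these
- jaw (a joint): slide of the jaw along the fence: 0 = fully left, grows (m) as the jaw moves right towards the end stop (corner stop -y); distance jaw face to end stop = 0.180 - value. Starts at 0.005 to 0.03; meets a box that is home at 0.100. Friction about 1.5 N, stays where it is left
- jaw_face (a point): middle of the jaw's clamping face, at x = -30 mm in the corner stop's frame, 13 mm above the worktop. The jaw: plain upright steel plate, 10 mm thick to the left (+y) of this face, x = -62 to 0 mm, 1 to 26 mm high, on a black saddle over the fence, 30 mm long (leftward from the face), x = -5 to 21 mm, top screw to 32 mm height
- plaster_model: plaster study model of a tooth arch, 48x60x29 mm, bystander behind the corner stop; origin: centre of the underside
- dappen_2: dappen dish, small octagonal glass cup, 37x37x26 mm, bystander to the right of the end stop; origin: centre of the underside
- impression_tray_2: U-shaped impression tray with handle tab, 70x55x14 mm, bystander at the right front; origin: centre of the underside
There are look-alikes about, which are no part of the job. Leave any yellow look-alike of the bur_box alone.

How it is judged (in metres and radians):
At the end, for the whole second after the job is handed in: the box rests on the worktop within 2.5 mm of touching both the back fence and the end stop, square to them within 0.05 rad, and the jaw's face is within 3 mm of 80 mm from the end stop (against the box's left end); box at rest (x of bur_box in the frame of corner_stop between -0.0325 and -0.0275 m and y of bur_box in the frame of corner_stop between 0.0375 and 0.0425 m and y of jaw_face in the frame of corner_stop between 0.077 and 0.083 m and angle between the x axis of bur_box and the x axis of corner_stop, either way round below 0.05 rad and height (world z) of bur_box below 0.003 m and linear speed of bur_box below 0.01 m/s).
It fails at once if the bur box is lifted or tipped (more than 5 mm off the worktop or 0.15 rad) (height (world z) of bur_box above 0.005 m or angle between bur_box's own z axis and vertical above 0.15 rad).
It fails at once if the plaster model is moved more than 15 mm (distance of plaster_model from where it was at the start of the episode above 0.015 m).
It fails at once if the dappen dish is moved more than 15 mm (distance of dappen_2 from where it was at the start of the episode above 0.015 m).
It fails at once if the impression tray is moved more than 15 mm (distance of impression_tray_2 from where it was at the start of the episode above 0.015 m).
It also fails if it takes over 42 s, if anything falls off the work surface, if the arm or the gripper's body presses on something with over 40 N, if the wrist force passes 120 N, or if a joint passes its speed limit or range.

## Working session

There is one attempt and no reset: what is moved stays moved. The work goes in short steps, Python scripts to look and compute and a shell command to move; the robot and the scene stay as the last step left them, time stands still between calls to the robot, and variables do not carry over. Pictures are saved under pics/ and viewed, at most 10 in all, crops included, and the job is handed in when it is done.

```bash
mkdir -p pics
cat > h.py <<'E'
import numpy as np, cv2
from workcell import read_state, cams, ticket
def snap(n,f,crop=None,s=1):
    im=cams.get_image(n)
    if crop: a,b,c,d=crop; im=im[b:d,a:c]
    im=cv2.resize(im,None,fx=s,fy=s,interpolation=cv2.INTER_CUBIC); cv2.imwrite('pics/'+f,im)
def px2w(n,pts,z):
    p=cams.camera_params(n);K=np.array([[p['fx'],0,p['cx']],[0,p['fy'],p['cy']],[0,0,1]])
    u=cv2.undistortPoints(np.array(pts,float).reshape(-1,1,2),K,np.array(p['dist_coeffs'])).reshape(-1,2)
    R=np.array(p['R']);t=np.array(p['t']);C=-R.T@t
    d=np.c_[u,np.ones(len(u))]@R
    return C+d*((np.broadcast_to(z,len(u))-C[2])/d[:,2])[:,None]
def w2px(n,X):
    p=cams.camera_params(n);K=np.array([[p['fx'],0,p['cx']],[0,p['fy'],p['cy']],[0,0,1]])
    return cv2.projectPoints(np.array(X,float).reshape(-1,1,3),cv2.Rodrigues(np.array(p['R']))[0],np.array(p['t']),K,np.array(p['dist_coeffs']))[0].reshape(-1,2)
E
python3 - <<'E'
from h import *
snap('top','top0.png',s=1.4);snap('side','side0.png',s=1.4)
for n in('top','side'):
    p=cams.camera_params(n);print(n,-np.array(p['R']).T@p['t'],np.array(p['R'])[2])
E
```

```text
top [ 0.46084214 -0.14993904  0.88198978] [ 0.12070075 -0.01173707 -0.99261955]
side [0.60700852 0.51969802 0.56518789] [-0.01907423 -0.81468845 -0.57958511]
```

View pics/top0.png

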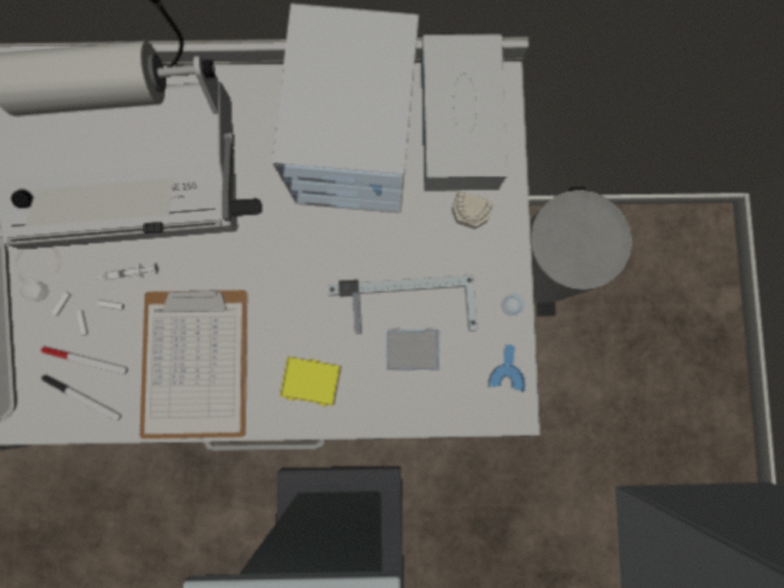

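View pics/side0.png

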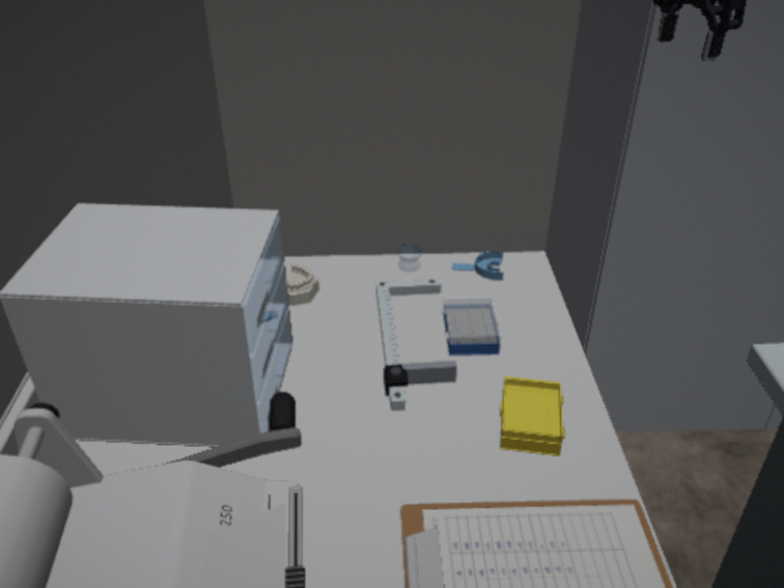

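The top view has the clear-lidded box at (413,349), blue-sided in the side view at (472,326), and a yellow look-alike at (310,381). The L has its fence at y≈285, its end stop at x≈472 and the jaw at (357,312). I choose the blue box at (413,349) and check it in a close crop.

Run:
```python
from h import *
snap('top','topc.png',(225,185,385,295),5)
```

```text
(no output)
```

View pics/topc.png

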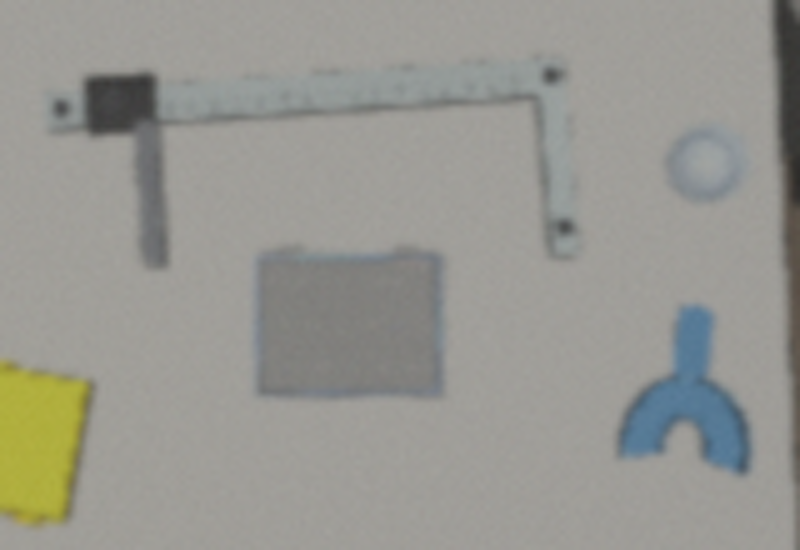

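The crop confirms the choice: blue edges, clear lid, hinge knuckles towards the fence at (290,250) and (408,250). Top corners are about (258,256), (441,256), (441,396), (258,396). The fence's inner edge runs (160,124) to (538,97), the end stop's inner edge (540,100) to (552,255), and the jaw face's front end is at (166,266).

Run:
```python
from h import *
c=np.array([[160,124],[538,97],[540,100],[552,255],[166,266],[160,135],[258,256],[441,256],[441,396],[258,396]],float)
px=c/5+[225,185]-.4
z=np.array([.016]*4+[.026]*2+[.03]*4)
W=px2w('top',px,z);print(W.round(4))
f=W[0]-W[1];e=W[2]-W[3]
print('fence yaw',np.degrees(np.arctan2(-f[0],f[1])),'end yaw',np.degrees(np.arctan2(e[1],e[0])))
th=np.arctan2(-f[0],f[1]);R=np.array([[np.cos(th),-np.sin(th)],[np.sin(th),np.cos(th)]])
X=R[:,0];Y=R[:,1]
# corner
o=X*(W[:2,:2]@X).mean()+Y*(W[2:4,:2]@Y).mean()
print('corner',o); print(((W[:,:2]-o)@R).round(4))
print('dims',np.linalg.norm(W[6]-W[7]),np.linalg.norm(W[7]-W[8]))
p=read_state();print(p['tool_rot'],p['ee_pos'],p['grip_width'],p['time'])
```

```text
[[ 0.5714 -0.1054  0.016 ]
 [ 0.5804 -0.2687  0.016 ]
 [ 0.579  -0.2695  0.016 ]
 [ 0.512  -0.2724  0.016 ]
 [ 0.5097 -0.1079  0.026 ]
 [ 0.5654 -0.1059  0.026 ]
 [ 0.513  -0.1467  0.03  ]
 [ 0.5116 -0.2237  0.03  ]
 [ 0.4532 -0.2221  0.03  ]
 [ 0.4546 -0.1458  0.03  ]]
fence yaw 3.160726431885318 end yaw 2.504083071240032
corner [ 0.58038702 -0.26905034]
[[-0.      0.1639]
 [-0.      0.0004]
 [-0.0014 -0.0004]
 [-0.0684  0.0004]
 [-0.0617  0.1649]
 [-0.006   0.1637]
 [-0.0606  0.1258]
 [-0.0662  0.0491]
 [-0.1244  0.0539]
 [-0.1188  0.13  ]]
dims 0.0769673423608724 0.05842049589603198
[[ 9.50549727e-01  3.10572061e-01 -4.58839876e-04]
 [ 3.10572400e-01 -9.50548590e-01  1.47026859e-03]
 [ 2.04747505e-05 -1.54006641e-03 -9.99998814e-01]] [ 0.16288976 -0.49855028  0.24966418] 0.08515770077679298 0.15
```

```bash
cat >> h.py <<'E'
from scipy.spatial.transform import Rotation as Ro
TH=2.9
def rows(target,tilt=0,axis='y',yaw=TH):
    s=read_state();R0=np.array(s['tool_rot'])
    Rt=Ro.from_euler('z',yaw,degrees=True)*Ro.from_euler(axis,tilt,degrees=True)*Ro.from_matrix(np.diag([1.,-1,-1]))
    print('shift',((np.array(target)-s['ee_pos'])/.4).round(4),'rot',((Rt*Ro.from_matrix(R0).inv()).as_rotvec()/np.pi).round(4))
E
python3 -c "
from h import *
rows([.41,-.187,.1],-15)"
```

```text
shift [ 0.6178  0.7789 -0.3742] rot [ 0.0147 -0.0823 -0.084 ]
```

```bash
python3 -m creep '0.1 0.12 0 0.005 -0.03 -0.03;0.2 0.24 0 0.015 -0.06 -0.06;0.28 0.34 -0.05 0.0147 -0.0823 -0.084;0.35 0.43 -0.1 0.0147 -0.0823 -0.084;0.42 0.52 -0.15 0.0147 -0.0823 -0.084;0.5 0.62 -0.2 0.0147 -0.0823 -0.084;0.57 0.71 -0.3 0.0147 -0.0823 -0.084;0.6178 0.7789 -0.3742 0.0147 -0.0823 -0.084;0.6178 0.7789 -0.3742 0.0147 -0.0823 -0.084;0.6178 0.7789 -0.3742 0.0147 -0.0823 -0.084' 0.5; python3 -c "
from h import *
rows([.41,-.187,.026],-15);snap('side','s1.png',(250,130,400,240),5)"
```

```text
time: 0.98
ee_pos: [0.4016, -0.1979, 0.1099]
tool_rot: [[0.964, 0.05, 0.259], [0.049, -0.999, 0.011], [0.26, 0.002, -0.966]]
ft_force: [1.5, -0.2, -0.4]
grip_width: 0.0425
grasp_force: 0.0
shift [ 0.021   0.0273 -0.2097] rot [0.0007 0.0003 0.0002]
```

View pics/s1.png

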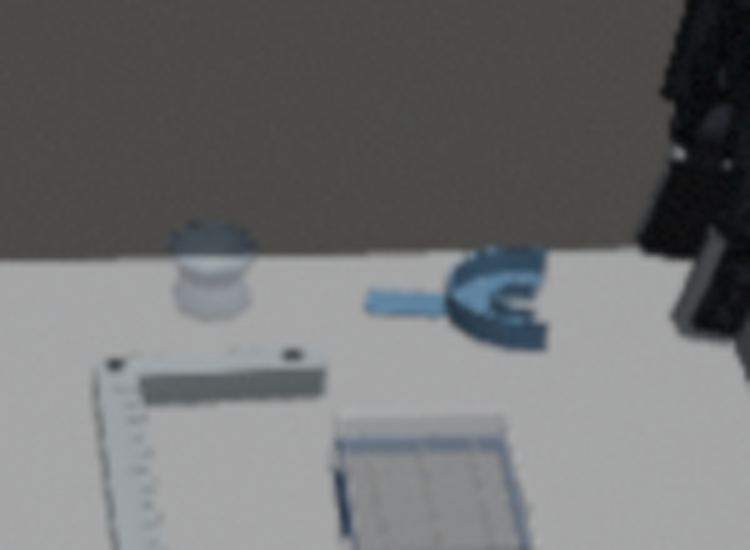

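The left fingertip, leaning forward, shows at (690,325), well in front of the box with its near edge at (515,480). I go down to pushing height.

```bash
python3 -m creep '0 0 -0.06 0 0 0;0 0 -0.12 0 0 0;0 0 -0.16 0 0 0;0 0 -0.185 0 0 0;0 0 -0.185 0 0 0;0 0 -0.185 0 0 0'; python3 -c "
from h import *
snap('side','s2.png',(270,190,420,300),5)"
```

```text
time: 1.53
ee_pos: [0.4004, -0.1991, 0.036]
tool_rot: [[0.965, 0.05, 0.257], [0.049, -0.999, 0.012], [0.257, 0.0, -0.966]]
ft_force: [-0.0, 0.4, 0.8]
grip_width: 0.0429
grasp_force: 0.0
```

View pics/s2.png

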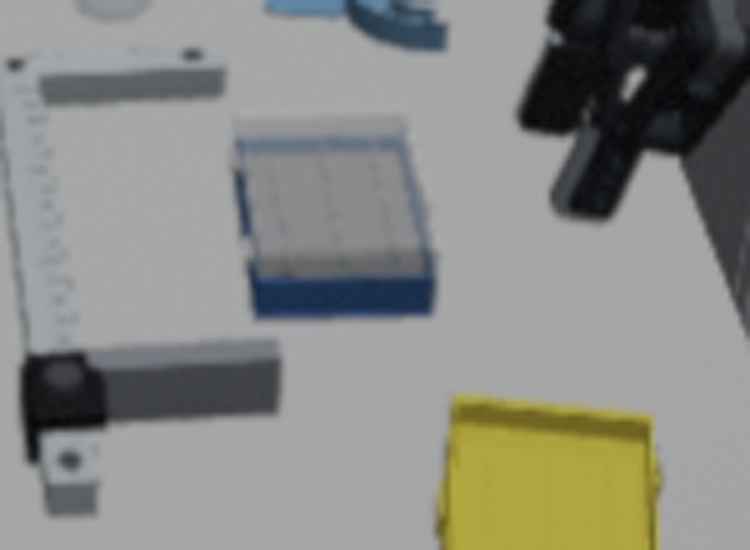

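The fingertip's lower front corner is at about (557,205), still clear of the box, whose front face is near x≈430. I check the fingertip's length and height against this.

Run:
```python
from h import *
s=read_state();R=np.array(s['tool_rot']);p=np.array(s['ee_pos'])
for L in(.010,.013,.016,.019):
    P=[p+R@[x,y,L] for x in(.011,-.011) for y in (-.0215,-.036)]
    print(L,((w2px('side',P)-[270,190])*5).round(0).tolist(),np.array(P)[:,2].round(4))
rows([.41,-.187,.026],-15)
```

```text
0.01 [[544.0, 180.0], [555.0, 207.0], [605.0, 190.0], [616.0, 217.0]] [0.0299 0.0299 0.0242 0.0242]
0.013 [[541.0, 187.0], [552.0, 214.0], [601.0, 197.0], [613.0, 224.0]] [0.027  0.027  0.0213 0.0213]
0.016 [[538.0, 194.0], [548.0, 221.0], [598.0, 204.0], [609.0, 231.0]] [0.0241 0.0241 0.0184 0.0184]
0.019 [[535.0, 201.0], [545.0, 228.0], [595.0, 211.0], [606.0, 238.0]] [0.0212 0.0212 0.0155 0.0155]
shift [ 0.0222  0.0315 -0.0268] rot [0.0005 0.     0.0002]
```

```bash
python3 -m creep '0 0.015 -0.02 0 0 0;0.01 0.03 -0.035 0 0 0;0.02 0.031 -0.04 0 0 0;0.045 0.032 -0.04 0 0 0;0.07 0.033 -0.04 0 0 0;0.09 0.034 -0.04 0 0 0;0.11 0.035 -0.04 0 0 0;0.13 0.036 -0.04 0 0 0;0.15 0.037 -0.04 0 0 0;0.17 0.038 -0.04 0 0 0'; python3 -m creep '0.02 0.001 0 0 0 0;0.035 0.002 0 0 0 0;0.045 0.002 0 0 0 0;0.05 0.002 0 0 0 0;0.05 0.002 0 0 0 0'
```

```text
time: 2.42
ee_pos: [0.4695, -0.1841, 0.0205]
tool_rot: [[0.965, 0.05, 0.258], [0.049, -0.999, 0.012], [0.258, 0.001, -0.966]]
ft_force: [-2.8, -0.4, 1.4]
grip_width: 0.0428
grasp_force: 0.9
time: 2.83
ee_pos: [0.4897, -0.1835, 0.0206]
tool_rot: [[0.965, 0.05, 0.259], [0.049, -0.999, 0.011], [0.259, 0.002, -0.966]]
ft_force: [0.1, -0.0, -0.2]
grip_width: 0.0425
grasp_force: 0.0
```

```bash
python3 -c "
from h import *
snap('top','t3.png',(225,185,385,295),5)"
```

```text
(no output)
```

View pics/t3.png

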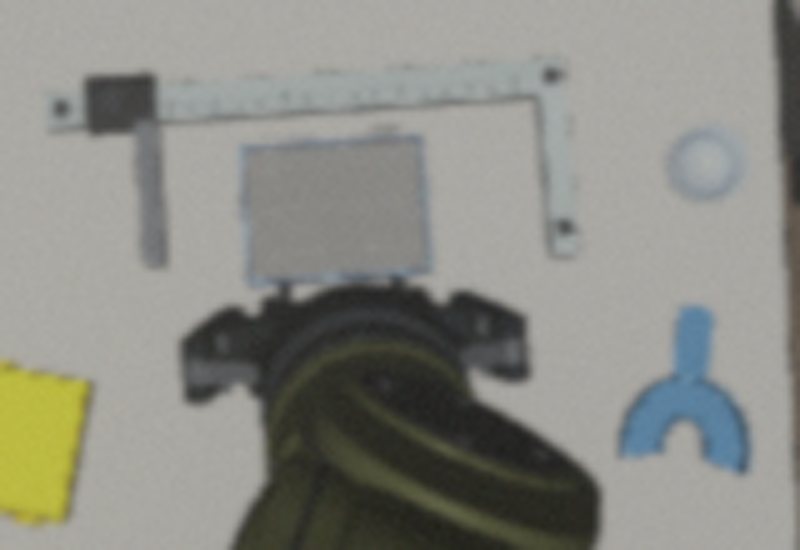

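The box is now parallel to the fence: far top edge (243,147) to (422,136), near edge at y≈285 to 272. The fingertips are behind it at (285,290) and (398,283). I work out the remaining gap.

Run:
```python
from h import *
c=np.array([[243,147],[422,136],[431,271],[250,286]],float)
W=px2w('top',c/5+[225,185]-.4,.03)[:,:2]
th=np.radians(TH);R=np.array([[np.cos(th),-np.sin(th)],[np.sin(th),np.cos(th)]])
print(((W-[.5804,-.2691])@R).round(4))
```

```text
[[-0.0147  0.1289]
 [-0.0152  0.0529]
 [-0.0724  0.0535]
 [-0.0735  0.1298]]
```

```bash
python3 -m creep '0.008 0.0004 0 0 0 0;0.015 0.0008 0 0 0 0;0.021 0.001 0 0 0 0;0.025 0.0012 0 0 0 0;0.027 0.0014 0 0 0 0;0.027 0.0014 0 0 0 0;0.027 0.0014 0 0 0 0'; python3 -m creep '0.002 0 0 0 0 0;0.004 0 0 0 0 0;0.004 0 0 0 0 0;0.004 0 0 0 0 0'
```

```text
time: 3.47
ee_pos: [0.5001, -0.183, 0.0206]
tool_rot: [[0.965, 0.05, 0.259], [0.049, -0.999, 0.011], [0.259, 0.002, -0.966]]
ft_force: [0.2, 0.6, 0.2]
grip_width: 0.0425
grasp_force: 0.0
time: 3.8
ee_pos: [0.5013, -0.1829, 0.0205]
tool_rot: [[0.965, 0.05, 0.258], [0.049, -0.999, 0.011], [0.259, 0.002, -0.966]]
ft_force: [-1.3, 0.6, 0.5]
grip_width: 0.0429
grasp_force: 0.6
```

```bash
python3 -m creep '0.002 0 0 0 0 0;0.004 0 0 0 0 0;0.004 0 0 0 0 0;0.004 0 0 0 0 0'; python3 -m creep '0.002 0 0 0 0 0;0.004 0 0 0 0 0;0.004 0 0 0 0 0;0.004 0 0 0 0 0'
```

```text
time: 4.13
ee_pos: [0.5032, -0.183, 0.0205]
tool_rot: [[0.965, 0.05, 0.259], [0.049, -0.999, 0.011], [0.259, 0.002, -0.966]]
ft_force: [-0.9, -0.4, 0.1]
grip_width: 0.0427
grasp_force: 0.4
time: 4.47
ee_pos: [0.5034, -0.1829, 0.0202]
tool_rot: [[0.965, 0.05, 0.257], [0.048, -0.999, 0.011], [0.257, 0.002, -0.966]]
ft_force: [-5.0, -1.6, 3.2]
grip_width: 0.0426
grasp_force: 2.6
```

The box touches the fence: the force rose to 5 N. I back off, raise, close the fingers, and turn a quarter for the jaw.

```bash
python3 -m creep '-0.04 0 0 0 0 0;-0.1 0 0 0 0 0;-0.1 0 0.05 0 0 0;-0.1 0 0.12 0 0 0;-0.1 0 0.18 0 0 0;-0.1 0 0.2 0 0 0;-0.1 0 0.2 0 0 0'; python3 -m creep '-0.1 0 0 0 0 0;-0.1 0 0 0 0 0' 1;  python3 -c "
from h import *
print(read_state()['joint_pos']);rows([.537,-.068,.1],0,'y',92.9)"
```

```text
time: 5.05
ee_pos: [0.4677, -0.1841, 0.1036]
tool_rot: [[0.963, 0.05, 0.265], [0.05, -0.999, 0.009], [0.266, 0.005, -0.964]]
ft_force: [0.3, -0.5, -0.1]
grip_width: 0.0429
grasp_force: 0.0
time: 5.22
ee_pos: [0.4171, -0.1802, 0.0972]
tool_rot: [[0.967, 0.049, 0.249], [0.047, -0.999, 0.015], [0.249, -0.003, -0.968]]
ft_force: [-2.1, 0.7, -1.4]
grip_width: 0.0193
grasp_force: 0.0
[-28.3781503    8.40250959 -44.68143915  24.5909224    7.57260634
 149.64603924]
shift [0.2997 0.2805 0.007 ] rot [-0.0668  0.0589  0.4977]
```

```bash
python3 -m creep '0 0 0.06 -0.0668 0.0589 0.4977;0 0 0.1 -0.0668 0.0589 0.4977;0 0 0.12 -0.0668 0.0589 0.4977;0.04 0.05 0.12 -0.0668 0.0589 0.4977;0.08 0.1 0.12 -0.0668 0.0589 0.4977;0.12 0.15 0.12 -0.0668 0.0589 0.4977;0.16 0.2 0.12 -0.0668 0.0589 0.4977;0.2 0.25 0.12 -0.0668 0.0589 0.4977;0.25 0.29 0.12 -0.0668 0.0589 0.4977;0.28 0.29 0.12 -0.0668 0.0589 0.4977';  python3 -c "
from h import *
rows([.537,-.068,.1],0,'y',92.9)"
```

```text
time: 6.05
ee_pos: [0.5379, -0.0639, 0.1468]
tool_rot: [[0.266, 0.963, 0.051], [0.962, -0.268, 0.047], [0.059, 0.037, -0.998]]
ft_force: [-0.3, -0.2, 0.4]
grip_width: -0.0001
grasp_force: 0.0
shift [-0.0023 -0.0101 -0.1169] rot [-0.0176  0.0137  0.1023]
```

```bash
python3 -m creep '0 -0.005 -0.03 -0.0176 0.0137 0.1023;0 -0.01 -0.07 -0.0176 0.0137 0.1023;-0.0023 -0.01 -0.1 -0.0176 0.0137 0.1023;-0.0023 -0.01 -0.1169 -0.0176 0.0137 0.1023;-0.0023 -0.01 -0.1169 -0.0176 0.0137 0.1023;-0.0023 -0.01 -0.1169 -0.0176 0.0137 0.1023'; python3 -c "
from h import *
rows([.537,-.068,.03],0,'y',92.9);snap('side','s4.png',(255,170,405,280),5)"
```

```text
time: 6.55
ee_pos: [0.5349, -0.0708, 0.1007]
tool_rot: [[-0.04, 0.999, 0.001], [0.999, 0.04, -0.0], [-0.0, 0.001, -1.0]]
ft_force: [0.1, 0.1, 0.3]
grip_width: -0.0002
grasp_force: 0.0
shift [ 0.0051  0.0069 -0.1768] rot [0.0001 0.0002 0.0035]
```

View pics/s4.png

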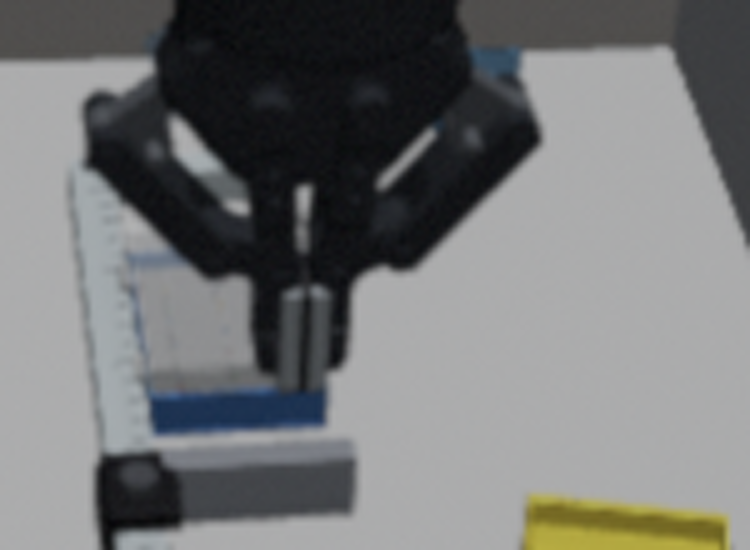

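The box's hinge side sits along the fence. The shut fingers' tip is at (303,388) and the jaw plate's top edge at (260,450). By the numbers the tip has about 15 mm to spare left of the plate, so I go down.

```bash
python3 -m creep '0 0.007 -0.06 0 0 0;0 0.007 -0.12 0 0 0;0 0.007 -0.16 0 0 0;0 0.007 -0.177 0 0 0;0 0.007 -0.177 0 0 0;0 0.007 -0.177 0 0 0;0 0.007 -0.177 0 0 0'
python3 - <<'E'
from h import *
s=read_state();th=np.radians(TH);R=np.array([[np.cos(th),-np.sin(th)],[np.sin(th),np.cos(th)]])
print((s['ee_pos'][:2]-np.array([.5804,-.2691]))@R,s['ft_force'])
E
```

```text
time: 7.18
ee_pos: [0.5369, -0.0684, 0.0323]
tool_rot: [[-0.041, 0.999, 0.005], [0.999, 0.041, -0.001], [-0.002, 0.005, -1.0]]
ft_force: [0.3, -0.3, 0.9]
grip_width: -0.0005
grasp_force: 0.0
[-0.03326104  0.20260715] [ 0.26525232 -0.34489171  0.93459389]
```

```bash
python3 -m creep '0.001 -0.015 0 0 0 0;0.0015 -0.03 0 0 0 0;0.0023 -0.045 0 0 0 0;0.003 -0.06 0 0 0 0;0.0038 -0.075 0 0 0 0;0.0046 -0.09 0 0 0 0;0.0051 -0.1 0 0 0 0;0.0056 -0.11 0 0 0 0;0.0061 -0.12 0 0 0 0;0.0066 -0.13 0 0 0 0'; python3 -m creep '0.0005 -0.01 0 0 0 0;0.001 -0.02 0 0 0 0;0.0015 -0.03 0 0 0 0;0.002 -0.04 0 0 0 0;0.0025 -0.05 0 0 0 0;0.003 -0.06 0 0 0 0;0.0035 -0.07 0 0 0 0;0.004 -0.08 0 0 0 0;0.0043 -0.085 0 0 0 0;0.0043 -0.085 0 0 0 0'
python3 - <<'E'
from h import *
s=read_state();th=np.radians(TH);R=np.array([[np.cos(th),-np.sin(th)],[np.sin(th),np.cos(th)]])
print((s['ee_pos'][:2]-np.array([.5804,-.2691]))@R)
E
```

```text
time: 8.02
ee_pos: [0.5384, -0.1204, 0.0309]
tool_rot: [[-0.041, 0.999, 0.002], [0.999, 0.041, -0.001], [-0.001, 0.002, -1.0]]
ft_force: [0.3, 1.5, 1.3]
grip_width: -0.0002
grasp_force: 1.2
time: 8.85
ee_pos: [0.5399, -0.155, 0.0309]
tool_rot: [[-0.04, 0.999, 0.002], [0.999, 0.04, -0.002], [-0.002, 0.002, -1.0]]
ft_force: [0.3, 0.1, -0.7]
grip_width: 0.0001
grasp_force: 0.1
[-0.03464541  0.11602555]
```

```bash
python3 -m creep '0.0004 -0.008 0 0 0 0;0.0008 -0.016 0 0 0 0;0.0012 -0.024 0 0 0 0;0.0014 -0.028 0 0 0 0;0.0014 -0.028 0 0 0 0;0.0014 -0.028 0 0 0 0'; python3 -m creep '0 -0.002 0 0 0 0;0 -0.004 0 0 0 0;0 -0.004 0 0 0 0;0 -0.004 0 0 0 0'; python3 -m creep '0 -0.002 0 0 0 0;0 -0.004 0 0 0 0;0 -0.004 0 0 0 0;0 -0.004 0 0 0 0'
```

```text
time: 9.35
ee_pos: [0.5404, -0.1659, 0.0309]
tool_rot: [[-0.041, 0.999, 0.002], [0.999, 0.041, -0.002], [-0.002, 0.002, -1.0]]
ft_force: [-0.3, 0.3, -0.5]
grip_width: 0.0
grasp_force: 0.2
time: 9.68
ee_pos: [0.5404, -0.1667, 0.0309]
tool_rot: [[-0.041, 0.999, 0.002], [0.999, 0.041, -0.001], [-0.001, 0.002, -1.0]]
ft_force: [0.2, 3.1, 1.3]
grip_width: -0.0004
grasp_force: 1.2
time: 10.02
ee_pos: [0.5405, -0.1687, 0.0309]
tool_rot: [[-0.041, 0.999, 0.002], [0.999, 0.041, -0.001], [-0.001, 0.002, -1.0]]
ft_force: [-1.3, 2.2, 0.2]
grip_width: -0.0001
grasp_force: 1.0
```

```bash
python3 -m creep '0 -0.002 0 0 0 0;0 -0.004 0 0 0 0;0 -0.004 0 0 0 0;0 -0.004 0 0 0 0'; python3 -m creep '0 -0.002 0 0 0 0;0 -0.003 0 0 0 0;0 -0.003 0 0 0 0;0 -0.003 0 0 0 0'
```

```text
time: 10.35
ee_pos: [0.5405, -0.1704, 0.0309]
tool_rot: [[-0.041, 0.999, 0.002], [0.999, 0.041, -0.001], [-0.001, 0.002, -1.0]]
ft_force: [-0.1, 2.5, -1.3]
grip_width: 0.0002
grasp_force: 0.8
time: 10.68
ee_pos: [0.5406, -0.1709, 0.0309]
tool_rot: [[-0.042, 0.999, 0.002], [0.999, 0.042, -0.0], [-0.0, 0.002, -1.0]]
ft_force: [-0.5, 5.0, -0.3]
grip_width: 0.0001
grasp_force: 2.2
```

```bash
python3 -m creep '0 -0.002 0 0 0 0;0 -0.003 0 0 0 0;0 -0.003 0 0 0 0;0 -0.003 0 0 0 0'; python3 -m creep '0 0.01 0 0 0 0;0 0.04 0.02 0 0 0;0 0.06 0.08 0 0 0;0 0.06 0.16 0 0 0;-0.08 0.06 0.2 0 0 0;-0.18 0.06 0.2 0 0 0;-0.26 0.06 0.2 0 0 0;-0.34 0.06 0.2 0 0 0;-0.4 0.06 0.2 0 0 0;-0.4 0.06 0.2 0 0 0'; python3 -c "
from h import *
snap('top','t5.png',(225,185,385,295),5)"
```

```text
time: 11.02
ee_pos: [0.5406, -0.171, 0.0309]
tool_rot: [[-0.042, 0.999, 0.003], [0.999, 0.042, 0.002], [0.002, 0.003, -1.0]]
ft_force: [-0.2, 8.2, 0.5]
grip_width: 0.0005
grasp_force: 3.7
time: 11.85
ee_pos: [0.3743, -0.1474, 0.1109]
tool_rot: [[-0.04, 0.999, -0.003], [0.999, 0.04, -0.001], [-0.001, -0.003, -1.0]]
ft_force: [-0.7, 0.1, 0.1]
grip_width: -0.0002
grasp_force: 0.0
```

View pics/t5.png

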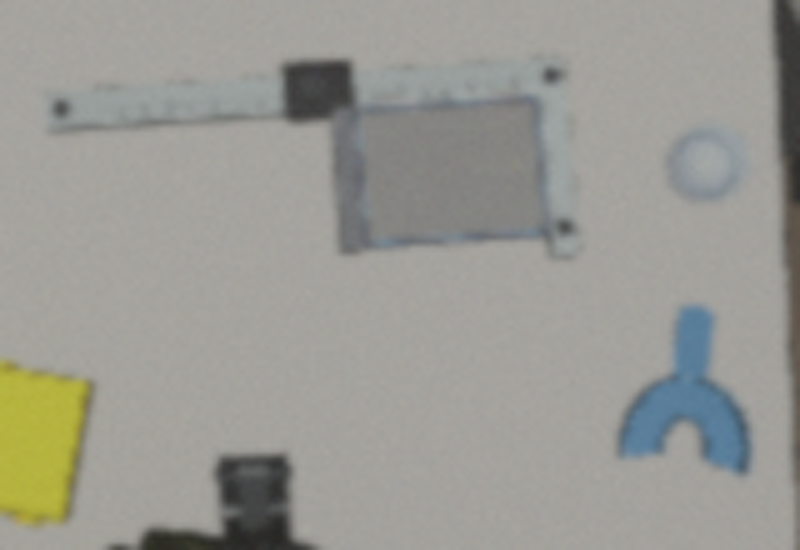

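Jaw, box and end stop are now closed up. The box's far edge runs (360,107) to (540,97) and its near edge (370,247) to (548,237), with the jaw plate at (348,180). I check the gap at the fence numerically.

Run:
```python
from h import *
th=np.radians(TH);R=np.array([[np.cos(th),-np.sin(th)],[np.sin(th),np.cos(th)]]);o=np.array([.5804,-.2691])
c=np.array([[360,107],[540,97],[548,237],[370,247]],float)
W=px2w('top',c/5+[225,185]-.4,.03)[:,:2]
print(((W-o)@R).round(4))
for i,j in((1,0),(2,3)):
    d=W[j]-W[i];print(np.degrees(np.arctan2(-d[0],d[1]))-TH)
X=[np.r_[o+R@q,.03] for q in([0,.08],[0,0],[-.061,0],[-.061,.08])]
print((w2px('top',X)+.4-[225,185])*5)
cv2.imwrite('pics/t5b.png',cv2.resize(cv2.imread('pics/t5.png')[80:270,320:590],None,fx=2.9,fy=2.9))
```

```text
[[-0.001   0.0782]
 [-0.0019  0.0016]
 [-0.0615  0.0032]
 [-0.0606  0.0784]]
-0.64999330070984
-0.6863253100599449
[[355.6718563  104.87144723]
 [543.32371798  92.33042432]
 [555.43133561 235.33498949]
 [366.19846757 248.24481276]]
```

View pics/t5b.png

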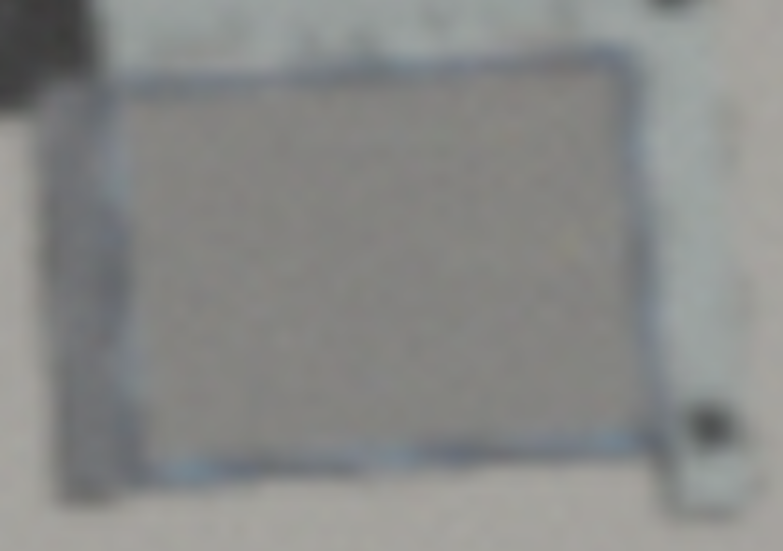

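The box sits between jaw and stop with the far edge on the fence line to within about 1–2 mm. To be sure of the fence contact I press the front face once more, gently, with two tilted fingertips.

```bash
python3 -c "
from h import *
rows([.455,-.235,.1],-15)"
```

```text
shift [ 0.1929 -0.2169 -0.0287] rot [ 0.069  -0.0626 -0.4934]
```

```bash
python3 -m creep '0 -0.03 0.02 0.069 -0.0626 -0.4934;0 -0.06 0.02 0.069 -0.0626 -0.4934;0 -0.09 0.02 0.069 -0.0626 -0.4934;0 -0.12 0.02 0.069 -0.0626 -0.4934;0.03 -0.15 0.02 0.069 -0.0626 -0.4934;0.06 -0.18 0.02 0.069 -0.0626 -0.4934;0.1 -0.21 0.02 0.069 -0.0626 -0.4934;0.13 -0.217 0.02 0.069 -0.0626 -0.4934;0.16 -0.217 0.02 0.069 -0.0626 -0.4934;0.17 -0.217 0.02 0.069 -0.0626 -0.4934' 0.65; python3 -m creep '0 0 0 0.013 -0.0125 -0.1;0 0 0 0.013 -0.0125 -0.1;0 0 0 0.013 -0.0125 -0.1;0 0 0 0.013 -0.0125 -0.1'; python3 -c "
from h import *
rows([.4585,-.2352,.023],-15)"
```

```text
time: 12.73
ee_pos: [0.4525, -0.2374, 0.1202]
tool_rot: [[0.908, 0.359, 0.215], [0.36, -0.932, 0.04], [0.215, 0.041, -0.976]]
ft_force: [0.4, 0.1, -0.7]
grip_width: 0.03
grasp_force: 0.0
time: 13.07
ee_pos: [0.4495, -0.2356, 0.1195]
tool_rot: [[0.964, 0.058, 0.259], [0.058, -0.998, 0.008], [0.259, 0.007, -0.966]]
ft_force: [0.1, -0.0, -0.2]
grip_width: 0.0302
grasp_force: 0.0
shift [ 0.0224  0.001  -0.2414] rot [ 0.0023  0.0001 -0.0025]
```

```bash
python3 -m creep '0 0 -0.07 0.0023 0 -0.0025;0 0 -0.14 0.0023 0 -0.0025;0 0 -0.2 0.0023 0 -0.0025;0 0 -0.23 0.0023 0 -0.0025;0 0 -0.241 0.0023 0 -0.0025;0.02 0.001 -0.241 0.0023 0 -0.0025;0.05 0.003 -0.241 0.0023 0 -0.0025;0.08 0.004 -0.241 0.0023 0 -0.0025;0.11 0.006 -0.241 0.0023 0 -0.0025;0.125 0.007 -0.241 0.0023 0 -0.0025'; python3 -m creep '0.003 0 0 0 0 0;0.006 0 0 0 0 0;0.006 0 0 0 0 0;0.006 0 0 0 0 0'
```

```text
time: 13.9
ee_pos: [0.5029, -0.2334, 0.0243]
tool_rot: [[0.964, 0.053, 0.262], [0.051, -0.999, 0.013], [0.263, 0.001, -0.965]]
ft_force: [0.6, 0.4, 0.6]
grip_width: 0.03
grasp_force: 0.0
time: 14.23
ee_pos: [0.5003, -0.2323, 0.0224]
tool_rot: [[0.965, 0.051, 0.257], [0.049, -0.999, 0.015], [0.257, -0.002, -0.966]]
ft_force: [-0.5, 0.2, -0.3]
grip_width: 0.0301
grasp_force: 0.0
```

```bash
python3 -m creep '0.003 0 0 0 0 0;0.006 0 0 0 0 0;0.009 0 0 0 0 0;0.009 0 0 0 0 0;0.009 0 0 0 0 0'; python3 -m creep '0.002 0 0 0 0 0;0.004 0 0 0 0 0;0.004 0 0 0 0 0;0.004 0 0 0 0 0';python3 -m creep '0.002 0 0 0 0 0;0.003 0 0 0 0 0;0.003 0 0 0 0 0;0.003 0 0 0 0 0'
```

```text
time: 14.65
ee_pos: [0.5047, -0.2326, 0.0226]
tool_rot: [[0.965, 0.051, 0.258], [0.049, -0.999, 0.015], [0.258, -0.001, -0.966]]
ft_force: [-0.6, 0.1, -0.4]
grip_width: 0.0296
grasp_force: 0.0
time: 14.98
ee_pos: [0.5055, -0.2324, 0.0223]
tool_rot: [[0.965, 0.051, 0.256], [0.049, -0.999, 0.015], [0.257, -0.002, -0.966]]
ft_force: [-2.3, -0.4, 1.9]
grip_width: 0.0298
grasp_force: 1.3
time: 15.32
ee_pos: [0.5057, -0.2324, 0.0221]
tool_rot: [[0.966, 0.05, 0.255], [0.048, -0.999, 0.014], [0.255, -0.002, -0.967]]
ft_force: [-5.9, -1.1, 4.5]
grip_width: 0.0298
grasp_force: 2.9
```

The contact is firm at x = 0.5057, where flush predicts 0.506, so the box is on the fence. I back straight off and take a last look.

```bash
python3 -m creep '-0.02 0 0 0 0 0;-0.06 -0.003 0 0 0 0;-0.12 -0.006 0 0 0 0;-0.18 -0.01 0.05 0 0 0;-0.22 -0.01 0.15 0 0 0;-0.22 -0.01 0.2 0 0 0;-0.22 -0.01 0.2 0 0 0;-0.22 -0.01 0.2 0 0 0'; python3 -c "
from h import *
snap('top','t6.png',(225,185,385,295),5)"
```

```text
time: 15.98
ee_pos: [0.421, -0.2377, 0.1045]
tool_rot: [[0.964, 0.051, 0.262], [0.05, -0.999, 0.012], [0.263, 0.002, -0.965]]
ft_force: [-0.5, 0.1, 0.1]
grip_width: 0.0301
grasp_force: 0.0
```

View pics/t6.png

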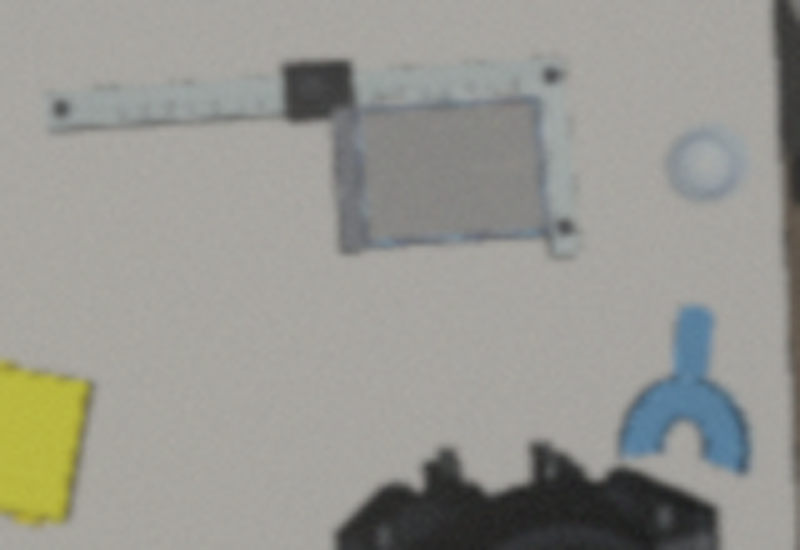

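The box is snug between jaw (348,180) and end stop (555,170), with its far edge on the fence. The dish (705,163) and tray (690,390) have not moved, so I hand the job in.

```bash
python3 -c "
from h import *
print(ticket.close_job())"
```

```text
the job is handed in; nothing more can be done
None
```

The job is handed in at about 16 s of the 42 s: the blue bur box is flush on the back fence and against the end stop, with the jaw closed up to its left end. The dish and tray look unmoved in the last picture, and the arm never went near the plaster model. No verdict came back.

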